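Slide a swatch panel out of its tray and lay it on the viewing stand

ROBOT

A 6-joint arm with a two-finger parallel gripper is mounted at the origin on the work surface; the furniture and walls round the work are solid. World frame = base frame: x ahead of the robot, y to its left, z up, the work surface at z = 0. Lengths are in mm, angles in degrees, forces in N, time in s.
With the tool pointing down it reaches from about 350 to 975 mm from the base axis. Payload 7.1 kg.
Tool frame: the origin (TCP) lies on the centre line of the jaws, within the pads' length; the fingertips stand 17 mm ahead of it and the grasp point (between the pads) lies 2 mm behind it; z points along the fingers, y is the line along which they close (so a half turn about z gives the same grasp; the last joint's range is limited). The gripper opens to 88 mm and grips with 3 to 60 N. Pads are 20 mm wide; open, the fingers measure 115 mm over their backs; the gripper's body (75 mm by 178 mm) begins 61 mm behind the grasp point.
Start: joints at [64.229, 24.242, 93.386, -0, 62.372, -1.089], TCP at [260.966, 567.892, 239.675] pointing down, gripper open.
Joint ranges: [-172.04, 172.04], [-51.8, 120.97], [4.93, 147.93], [-75.15, 255.16], [6.16, 154.13], [-145.62, 145.62]. Speed limits (degrees/s): [136.94, 136.94, 172.46, 180, 180, 180].

INTERFACE

Orientations are given as a 3x3 rotation matrix whose columns are the frame's x, y, z axes.
In Python, from rig import env, gripper_to, solver, monitor, read_camera, camera_info, job, finder gives the robot as it stands. Calls block until the motion is done:
- env.movep(position, orientation): joint-space move of the TCP to a pose.
- env.movel(position, frame=None, v=150, force_limit=None): straight line of the TCP; frame=None keeps the orientation; v is the mean speed in mm/s. With force_limit (N) it stops when the force on the tool has changed by that much, and returns True; else False.
- env.movej(angles): joint-space move.
- gripper_to(opening): opening from 0.0 (shut) to 1.0 (fully open); the grip force is fixed at half the most; returns when the fingers have stopped.
- env.hold(seconds).
- solver.inverse_kinematics(position, orientation): joint angles nearest the present ones, or None.
- monitor.read_state(): the state.
- read_camera(name): name is "scene" or "top" or "wrist"; returns the picture (400x640x3 uint8, red, green, blue); there is no depth.
- camera_info(name): a dict with "mtx" (3x3 intrinsics, pixels), "k1" (the pictures are not rectified: a ray, as slopes to the right and down, at radius r is drawn at 1 + k1 r^2 times it, then the intrinsics apply), "xyz" and "orientation" of the camera in the world. Camera axes: x right, y up, looking along -z (the intrinsics and any distortion apply to the point x, -y, -z); pixel columns grow to the right and rows downward; lengths in mm; the calibration is good to about 2 mm. A picture is of the moment at which its call begins: read the wrist's pose just before it. camera_info takes no time and is no camera call; for the wrist camera it gives the pose at the moment of the call.
A pose or a line that the arm cannot do raises env.Unreachable and nothing moves.
- job.job_done(): hands the job in; it is judged then, once.
Trained networks look in the newest picture that a camera, given by its name, has taken for a name from the list of things; names that differ only in an ending like _2 or _b are one class to them, and where a whole thing is asked for, a point or a joint stands for the part that bears it (a point fixed in the world has none). Each returns a list of dicts, best first, with "p" (0 to 1); they miss things now and then, are a little off and sometimes report something else, mostly with a low value. They report only what shows in the picture. A call takes as long as a camera call.
- finder.search_frame(camera, target): "rect" ([left, top, width, height] as shares, 0 to 1, of the picture: columns of its width, rows of its height, round what is visible of it).
- finder.trace(camera, target): "mask" (400x640 bool, what is visible of it) and "rect" ([left, top, width, height] as shares, 0 to 1, of the picture: columns of its width, rows of its height, round what is visible of it).
The state is a dict: "t": time; "joint_pos": joint angles; "joint_velocities": joint speeds; "joint_efforts": joint torques, N m; "tool_pos": TCP position; "tool_rot": TCP orientation; "ft_force": force on the tool from outside, world axes, zero at the start; "wrist_torque": the same for the moment, N m; "finger_gap": opening from 0.0 (shut) to 1.0 (fully open); "grasp_force": force on a finger pad.
Only numpy, scipy, OpenCV 4.12 (cv2) and the standard library are available. Lean on these libraries where they do the work, as an engineer would, in place of code of your own. Each camera call takes 0.05 s, during which the arm holds its last target. There are 200 camera calls.

TASK

The white swatch panel lies too snug in its raised tray to be picked up: slide it along until a good third of it sticks out past the tray's open end, away from the red stop (without letting it fall off), take it there, and lay it on the sloped green viewing stand, patches up, long side up the slope, centred on the narrow spine with its lower edge down against the lip. Lay it flat against the slope before you let go, then leave it lying there; do not shift the jars and the brush lying around.

Things in the scene. Friction and masses are not known exactly. Their poses are not given: they have to be found in the camera images.
- swatch_panel: the swatch panel: a rigid flat white plate with three ink patches (red, yellow, blue) on its upper face, 120 mm long (x axis), 60 mm wide (y), 6 mm thick (z), 40 to 70 g, loose. Origin: centre of its underside. It starts flat in the tray, its x axis along the tray's, its near end 8 to 20 mm inside the tray's open end.
- panel_tray: the fixed grey panel tray: a raised level floor 181 mm long (x axis) on two dark feet. Origin: on the table under its centre line; z up. Floor top 60 mm above the table. Open end at x = -82.5 mm, red stop at the other end. Side rails along the whole length, 8 mm wide, inner faces at y = +-31.5 mm, rise 7 mm above the floor: 1 mm higher than the panel, with 1.5 mm play on either side.
- tray_open_end (a point): middle of the edge of the tray's floor at its open end, on the floor's top (60 mm above the table). The space in front of it and below that is free.
- tray_rear_stop (a point): middle of the inner face of the tray's red rear stop (a wall 12 mm high and 6 mm thick closing the end opposite the open end), at floor height, at x = 92.5 mm in the tray frame. Between it and the panel at least 32 mm of bare floor, 63 mm wide, lie free at the start, where closed fingertips can come down behind the panel and push it.
- view_stand: the fixed viewing stand: dark foot 120 by 90 mm, 10 mm high, two short posts and the green sloped spine. Origin: on the table near the foot's middle, z up; its low end lies towards -x.
- stand_rest: the stand's green spine: a narrow straight rest, 28 mm wide (y axis), sloped 30 degrees to the horizontal, rising along its x axis; z is the normal of its resting face. Origin: middle of the resting face at the foot of the lip, 65 mm above the table. The face runs from x = 0 to 106 mm; the lip stands at x = -6 to 0 mm, 10 mm above the face, 28 mm wide.
- panel_place (a point): point on the spine's resting face, 60 mm up the slope from the lip, where the origin of the panel lies when the panel is fully in place, its lower short edge against the lip. The panel then overhangs the spine by 16 mm on either side, with some 40 mm or more of free room below it for fingertips.
- yellow_jar: small lidded ink jar, yellow with a black lid, 55 mm wide and 55 mm high. Bystander. Origin: middle of its underside.
- orange_jar: small lidded ink jar, orange with a black lid, 51 mm wide and 46 mm high. Bystander. Origin: middle of its underside.
- red_band_jar: small lidded ink jar with a red band and a white lid, 55 mm wide and 55 mm high. Bystander. Origin: middle of its underside.
- brush: flat paint brush with a blue handle and green tip, lying flat on the table, 178 mm long (along its y axis), 31 mm wide, 12 mm high. Bystander. Origin: middle of its underside.

How it is judged:
By the outcome, as a careful person would: the job done as asked, in the order asked, and still so for the second after the job is handed in, with the robot touching nothing.
It also fails if it takes over 58 s, if anything falls off the work surface, if the arm or the gripper's body presses on something with over 40 N, if the wrist force passes 120 N, or if a joint passes its speed limit or range.

## Working session

There is one attempt and no reset: what is moved stays moved. The work goes in short steps, each a Python script; the robot and the scene stay as the last script left them, time stands still between calls to the robot, and variables do not carry over. Pictures are saved under pics/ and viewed, at most 10 in all, crops included, and the job is handed in when it is done.

```bash
ls; mkdir -p pics
python3 - <<'E'
from rig import *
import cv2,numpy as np
ims=[]
for c in ["scene","top"]:
    im=read_camera(c); cv2.imwrite(f"pics/{c}0.png",cv2.cvtColor(im,cv2.COLOR_RGB2BGR))
    i=camera_info(c); print(c,np.round(i["mtx"],1).tolist(),i["k1"],np.round(i["xyz"],1),np.round(i["orientation"],3).tolist())
    for t in ["swatch_panel","panel_tray","view_stand","stand_rest","yellow_jar","orange_jar","red_band_jar","brush"]:
        r=finder.search_frame(c,t)
        print(t,[(round(d["p"],2),np.round(np.array(d["rect"])*[640,400,640,400]).tolist()) for d in r[:2]])
print(monitor.read_state()["t"])
E
```

```text
pics
scene [[469.1, 0.0, 317.6], [0.0, 469.1, 200.0], [0.0, 0.0, 1.0]] -0.06691299956637187 [-171.6 -994.7  826.2] [[0.856, 0.27, -0.441], [-0.517, 0.457, -0.723], [0.006, 0.847, 0.531]]
swatch_panel [(0.64, [269.0, 167.0, 48.0, 45.0]), (0.55, [279.0, 174.0, 31.0, 21.0])]
panel_tray [(0.66, [273.0, 169.0, 42.0, 44.0]), (0.52, [280.0, 158.0, 20.0, 13.0])]
view_stand [(0.72, [335.0, 218.0, 39.0, 55.0])]
stand_rest [(0.66, [350.0, 218.0, 17.0, 40.0])]
yellow_jar [(0.6, [413.0, 262.0, 20.0, 28.0])]
orange_jar [(0.81, [321.0, 212.0, 17.0, 21.0])]
red_band_jar [(0.48, [283.0, 156.0, 17.0, 13.0]), (0.47, [280.0, 172.0, 29.0, 26.0])]
brush [(0.66, [290.0, 218.0, 22.0, 31.0])]
top [[514.1, 0.0, 321.4], [0.0, 514.1, 193.2], [0.0, 0.0, 1.0]] -0.12084398314433817 [ 284.1    7.7 1423.9] [[-0.001, 0.991, -0.134], [-1.0, 0.0, 0.007], [0.007, 0.134, 0.991]]
swatch_panel [(0.81, [236.0, 185.0, 48.0, 30.0]), (0.58, [439.0, 157.0, 22.0, 27.0])]
panel_tray [(0.62, [215.0, 184.0, 75.0, 38.0]), (0.2, [364.0, 187.0, 52.0, 42.0])]
view_stand [(0.58, [364.0, 184.0, 53.0, 48.0])]
stand_rest [(0.82, [380.0, 189.0, 34.0, 30.0])]
yellow_jar [(0.58, [439.0, 155.0, 23.0, 26.0])]
orange_jar [(0.79, [324.0, 193.0, 21.0, 19.0])]
red_band_jar [(0.85, [181.0, 159.0, 22.0, 22.0]), (0.24, [235.0, 189.0, 47.0, 23.0])]
brush [(0.85, [290.0, 225.0, 60.0, 17.0]), (0.37, [439.0, 157.0, 22.0, 27.0])]
0.9
```

```bash
cat > h.py <<'E'
from rig import *
import cv2,numpy as np
def uproj(info,uv,z):
    K=np.array(info["mtx"]);uv=np.atleast_2d(uv).astype(float)
    d=np.c_[(uv[:,0]-K[0,2])/K[0,0],(uv[:,1]-K[1,2])/K[1,1]];s=d.copy()
    for _ in range(20): s=d/(1+info["k1"]*(s**2).sum(1,keepdims=True))
    r=np.c_[s[:,0],-s[:,1],-np.ones(len(s))]@np.array(info["orientation"]).T
    o=np.array(info["xyz"]);return o+r*((z-o[2])/r[:,2:3])
def proj(info,P):
    K=np.array(info["mtx"]);c=(np.atleast_2d(P)-np.array(info["xyz"]))@np.array(info["orientation"])
    s=np.c_[c[:,0],-c[:,1]]/-c[:,2:3];s=s*(1+info["k1"]*(s**2).sum(1,keepdims=True))
    return np.c_[s[:,0]*K[0,0]+K[0,2],s[:,1]*K[1,1]+K[1,2]]
def save(im,n): cv2.imwrite(f"pics/{n}.png",cv2.cvtColor(im,cv2.COLOR_RGB2BGR))
E
python3 - <<'E'
from h import *
im=cv2.imread("pics/top0.png")[145:245,170:470]; im=cv2.resize(im,(800,267),interpolation=cv2.INTER_CUBIC)
s=cv2.imread("pics/scene0.png")[145:295,245:445]; s=cv2.resize(s,(440,330),interpolation=cv2.INTER_CUBIC)
o=np.zeros((597,800,3),np.uint8);o[:267]=im;o[267:,:440]=s;cv2.imwrite("pics/a.png",o)
i=camera_info("top")
for n,uv,z in [("tray",(252.5,203),62),("panel",(260,200),66),("stand",(390,208),60),("rest",(397,204),90),("yel",(450.5,168),55),("or",(334.5,202.5),46),("red",(192,170),55),("brush",(320,233.5),12)]: print(n,uproj(i,uv,z).round())
E
```

```text
tray [[442. 182.  62.]]
panel [[450. 162.  66.]]
stand [[ 429. -185.   60.]]
rest [[ 436. -200.   90.]]
yel [[ 539. -354.   55.]]
or [[445. -37.  46.]]
red [[533. 350.  55.]]
brush [[364.   2.  12.]]
```

View pics/a.png

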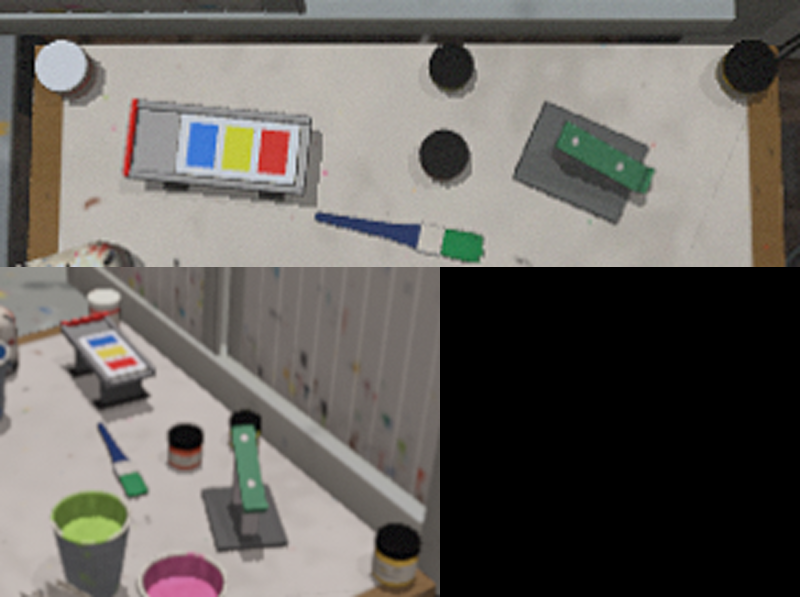

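The top view shows the tray at left with its red stop at crop (130,140) (+y) and its open end at (305,155) (−y). The stand's spine runs from (565,130) down to the lip at (650,180), on the −y side. The orange jar and another jar stand between them, and the brush lies in front. Next I look from nearer with the wrist camera.

Run:
```python
from h import *
s=monitor.read_state();print(np.round(s["tool_rot"],3).tolist())
i=camera_info("wrist");print(np.round(i["xyz"],1),np.round(i["orientation"],2).tolist(),i["mtx"][0],i["k1"])
Rt=np.array(s["tool_rot"]); print("cam in tool",Rt.T@(np.array(i["xyz"])-s["tool_pos"]))
yaw=np.radians(-5)
R=np.array([[0,1,0],[1,0,0],[0,0,-1.]])  # tool y=+x, tool x=+y
c,sn=np.cos(yaw),np.sin(yaw);R=np.array([[c,-sn,0],[sn,c,0],[0,0,1]])@R
if R[:,1]@Rt[:,1]<0: R[:,:2]*=-1
print(R.round(2).tolist(), solver.inverse_kinematics([447,165,300],R),solver.inverse_kinematics([436,-200,300],R))
```

```text
[[-0.909, 0.418, 0.0], [0.418, 0.909, -0.0], [-0.0, 0.0, -1.0]]
[202.1 595.1 385.4] [[0.42, -0.88, -0.22], [0.91, 0.4, 0.1], [0.0, -0.24, 0.97]] [350.14817001   0.         321.4616641 ] 0.0006797642365352765
cam in tool [ 6.47722459e+01  1.25379443e-01 -1.45710814e+02]
[[0.09, 1.0, 0.0], [1.0, -0.09, 0.0], [0.0, 0.0, -1.0]] [ 1.88293934e+01  7.31870864e+00  1.08119409e+02 -2.54444375e-14
  6.45618819e+01  2.38293934e+01] [-2.60632037e+01  7.62027796e+00  1.07763297e+02 -2.54444375e-14
  6.46164253e+01 -2.10632037e+01]
```

```bash
cat >> h.py <<'E'
def Rz(d):
    c,s=np.cos(np.radians(d)),np.sin(np.radians(d));return np.array([[c,-s,0],[s,c,0],[0,0,1]])
R0=np.array([[0,1,0],[1,0,0],[0,0,-1.]])
def shot(n,names):
    i=camera_info("wrist");im=read_camera("wrist");save(im,n);np.save(f"pics/{n}.npy",i,allow_pickle=True)
    for t in names:
        r=finder.trace("wrist",t)
        for k,d in enumerate(r[:2]):
            rc=cv2.minAreaRect(np.argwhere(d["mask"])[:,::-1].astype(np.float32));print(t,round(d["p"],2),cv2.boxPoints(rc).round(1).tolist(),int(d["mask"].sum()))
            cv2.imwrite(f"pics/{n}_{t}_{k}.png",d["mask"].astype(np.uint8)*255)
    return im,i
E
python3 - <<'E'
from h import *
env.movep([447,165,230],Rz(-5)@R0)
a,_=shot("w1",["panel_tray","swatch_panel"])
env.movep([436,-200,230],Rz(-30)@R0)
b,_=shot("w2",["view_stand","stand_rest"])
save(np.hstack([cv2.resize(x[:, 60:580],(400,308),interpolation=cv2.INTER_AREA) for x in (a,b)]),"w12")
print(monitor.read_state()["t"])
E
```

```text
panel_tray 0.84 [[279.0, 61.0], [374.0, 61.0], [374.0, 265.0], [279.0, 265.0]] 9312
swatch_panel 0.62 [[290.0, 126.0], [359.0, 126.0], [359.0, 255.0], [290.0, 255.0]] 8530
swatch_panel 0.34 [[316.0, 333.0], [360.0, 333.0], [360.0, 373.0], [316.0, 373.0]] 1516
view_stand 0.9 [[270.6000061035156, 114.19999694824219], [358.5, 103.69999694824219], [375.20001220703125, 243.3000030517578], [287.29998779296875, 253.8000030517578]] 10445
stand_rest 0.74 [[295.3999938964844, 138.1999969482422], [335.1000061035156, 133.8000030517578], [347.6000061035156, 246.6999969482422], [307.8999938964844, 251.10000610351562]] 3898
4.2
```

View pics/w1.png

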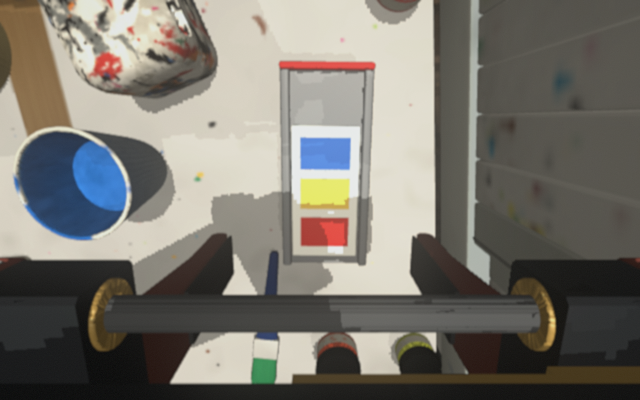

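View pics/w2.png

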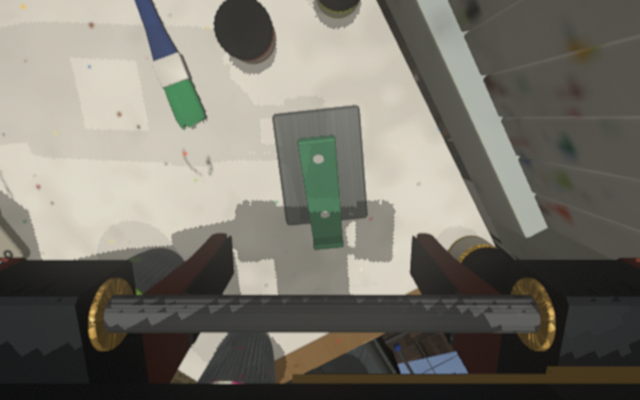

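```bash
cat > fit.py <<'E'
from h import *
from scipy.optimize import minimize
S=8
def poly(i,P): 
    h=cv2.convexHull(proj(i,P).astype(np.float32))[:,0];return h
def fit(i,mask,model,x0):
    ys,xs=np.nonzero(mask);a,b=max(ys.min()-15,0),ys.max()+15;c,d=xs.min()-15,xs.max()+15
    M=cv2.resize(mask[a:b,c:d].astype(np.uint8),None,fx=S,fy=S,interpolation=cv2.INTER_NEAREST)>0
    def f(p):
        h=poly(i,model(p));q=np.zeros(M.shape,np.uint8)
        cv2.fillPoly(q,[((h+.5-[c,a])*S).round().astype(np.int32)],1);q=q>0
        return -(q&M).sum()/(q|M).sum()
    r=minimize(f,x0,method="Nelder-Mead",options=dict(initial_simplex=np.array([x0]+[np.add(x0,v) for v in np.diag([8,8,5.])])))
    return r.x,-r.fun
def place(p,L): return np.array(L)@Rz(p[2]).T+[p[0],p[1],0]
box=lambda x0,x1,y,z:[[x,s*y,z] for x in(x0,x1) for s in(-1,1)]
tray=lambda p:place(p,box(-82.5,98.5,39.5,67)+box(92.5,98.5,39.5,72))
panel=lambda p:place(p,box(-60,60,30,66))
C,D=np.cos(np.pi/6),.5
sl=lambda x,y,z:[x*C-z*D,y,65+x*D+z*C]
rest=lambda p:place(p,[sl(x,y,z) for x,z in((0,0),(106,0),(-6,10),(0,10),(-6,0)) for y in(-14,14)])
foot=lambda p:place(p,box(-60,60,45,10))
E
python3 - <<'E'
from fit import *
i1=np.load("pics/w1.npy",allow_pickle=True).item();i2=np.load("pics/w2.npy",allow_pickle=True).item()
rd=lambda n:cv2.imread(n,0)>0
w1=cv2.imread("pics/w1.png");w2=cv2.imread("pics/w2.png")
out=[]
t,s=fit(i1,rd("pics/w1_panel_tray_0.png")|rd("pics/w1_swatch_panel_0.png"),tray,[442,182,85]);print("tray",t,s)
p,s=fit(i1,rd("pics/w1_swatch_panel_0.png"),panel,[450,162,85]);print("panel",p,s)
hsv=cv2.cvtColor(w2,cv2.COLOR_BGR2HSV);g=cv2.inRange(hsv,(60,90,40),(90,255,255));g[:, :280]=0;g[:,370:]=0;g[:125]=0;g[255:]=0
print(g.astype(bool).sum())
k,s=fit(i2,g>0,rest,[420,-230,65]);print("rest green",k,s)
k2,s=fit(i2,rd("pics/w2_stand_rest_0.png"),rest,[420,-230,65]);print("rest net",k2,s)
f,s=fit(i2,rd("pics/w2_view_stand_0.png"),lambda q:np.vstack([foot(q),rest(q-[*(Rz(q[2])@[46,0,0])[:2],0])]),[420,-200,65]);print("foot",f,s)
for im,i,ms in((w1,i1,[tray(t),panel(p)]),(w2,i2,[rest(k)])):
    im=cv2.resize(im[50:270,220:420],None,fx=2.7,fy=2.7,interpolation=cv2.INTER_CUBIC)[:594,:400] if 0 else cv2.resize(im[50:270,250:400],(400,587),interpolation=cv2.INTER_CUBIC)
    for m in ms: cv2.polylines(im,[((poly(i,m)+.5-[250,50])*2.667).round().astype(np.int32)],True,(255,0,255),1)
    out.append(im)
cv2.imwrite("pics/b.png",np.hstack(out))
print("bluecup",uproj(i1,[(75,185),(130,185)],100).round(),"wall",uproj(i1,[(440,100)],0).round())
E
```

```text
tray [452.46016463 177.2967727   84.59877882] 0.9610371215947001
panel [450.51237021 164.75220736  84.54878157] 0.9773285315275669
529
rest green [ 435.53342289 -278.08576065   88.74515193] 0.2879526426361162
rest net [ 422.34435503 -235.50530348   66.09653594] 0.9494683896133636
foot [ 443.94371824 -186.50768936   66.22640517] 0.9160578048110238
bluecup [[253. 196. 100.]
 [297. 192. 100.]] wall [[577. 238.   0.]]
```

View pics/b.png

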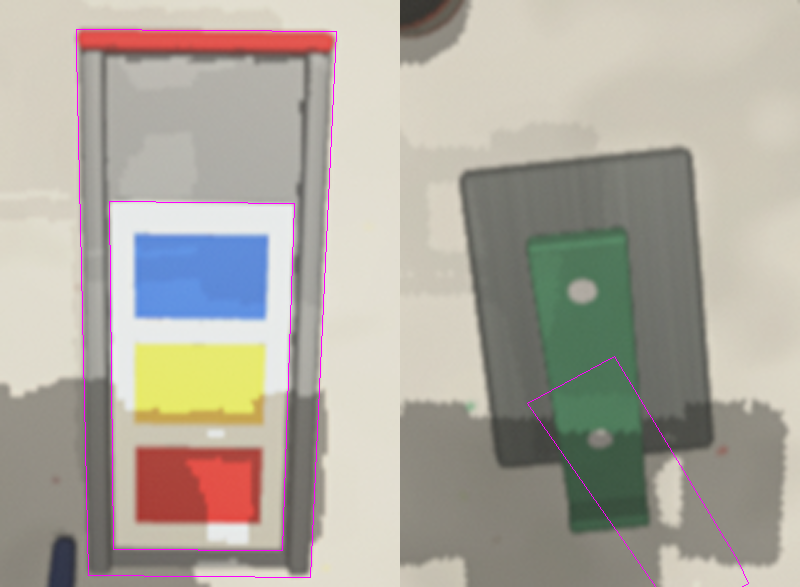

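The overlay shows the tray outline (crop 77–335, 30–576) and panel outline (110–295, 202–549) fitting well. The green threshold fit failed, but the network fit of the spine agrees with the foot. Next I push.

```bash
cat >> fit.py <<'E'
T=np.array([452.46,177.3,84.6]); RT=Rz(T[2]-90)@R0
tw=lambda x,y,z:Rz(T[2])@[x,y,0]+[T[0],T[1],z]
E
python3 - <<'E'
from fit import *
from scipy.optimize import least_squares
i2=np.load("pics/w2.npy",allow_pickle=True).item()
px=np.array([[297.6,139.2],[335.1,136.2],[314.5,249.1],[343.4,246.5]])-.5
L=[sl(106,14,0),sl(106,-14,0),sl(-6,14,10),sl(-6,-14,10)]
r=least_squares(lambda p:(proj(i2,place(p,L))-px).ravel(),[422,-235,66]);print(r.x,r.fun.round(2))
gripper_to(0.0)
env.movep(tw(70,0.4,200),RT)
env.movel(tw(70,0.4,100))
print("down",env.movel(tw(70,0.4,79),v=40,force_limit=12),monitor.read_state()["tool_pos"])
print("push",env.movel(tw(0,0.4,79),v=50,force_limit=20),monitor.read_state()["ft_force"],monitor.read_state()["tool_pos"])
env.movel(tw(3,0.4,79),v=40)
env.movel(tw(3,0.4,200))
gripper_to(1.0)
env.movep(tw(-60,0,230),RT)
im,i=shot("w3",["swatch_panel","panel_tray"])
m=cv2.imread("pics/w3_swatch_panel_0.png",0)>0
p,s=fit(i,m,panel,[*tw(-70,0,0)[:2],84.6]);print(p,s,"tray xy",Rz(T[2]).T@[p[0]-T[0],p[1]-T[1],0])
save(im,"w3v");print(monitor.read_state()["t"])
E
```

```text
[ 421.86750841 -236.5012487    65.89536956] [-0.37  1.03  0.61  0.05 -0.78 -0.59  0.46 -0.87]
down False [458.5841064  247.01338503  78.83105747]
push False [0.34642452 0.48510533 0.48856951] [451.94345319 177.41992457  78.88511795]
swatch_panel 0.94 [[285.0, 137.0], [354.0, 137.0], [354.0, 265.0], [285.0, 265.0]] 8423
swatch_panel 0.55 [[271.0, 216.0], [271.0, 0.0], [368.0, 0.0], [368.0, 216.0]] 14634
panel_tray 0.89 [[270.0, 0.0], [369.0, 0.0], [369.0, 216.0], [270.0, 216.0]] 14645
[445.08519655 106.17964231  84.45401632] 0.9843202852862513 tray xy [-71.49875334   0.6490569    0.        ]
13.3417
```

View pics/w3v.png

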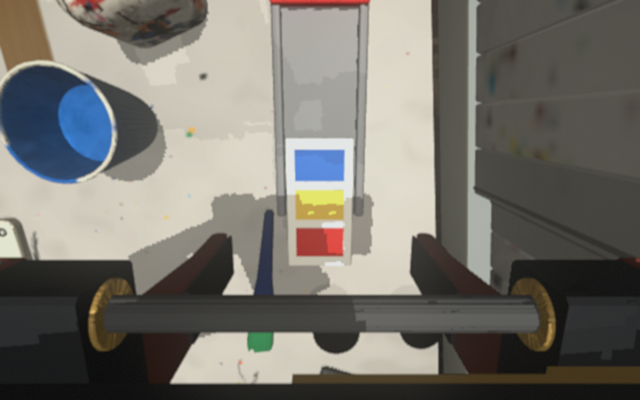

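The panel now sticks out about 49 mm past the open end (panel rows 137–265, tray end at row 216). Next I grip it across its width on the overhanging part and lift.

```bash
cat >> fit.py <<'E'
K=np.array([421.9,-236.2,66.0])
def RS(yaw,tilt=30):
    c,s=np.cos(np.radians(tilt)),np.sin(np.radians(tilt));x=Rz(yaw)@[c,0,s];z=-(Rz(yaw)@[-s,0,c]);return np.c_[x,np.cross(z,x),z]
def sw(x,y,z): return Rz(K[2])@np.array(sl(x,y,z))+[K[0],K[1],0]
E
python3 - <<'E'
from fit import *
for z in(80,1): print(solver.inverse_kinematics(sw(30,0,z),RS(K[2])))
R=Rz(84.5-90)@R0
g=lambda z:tw(-101,0.65,z)
env.movep(g(140),R); env.movel(g(61),v=100)
gripper_to(0.0); s=monitor.read_state();print(s["finger_gap"]*88,s["grasp_force"],s["ft_force"],s["t"])
env.movel(g(90),v=40);env.movel(g(200),v=120)
im,i=shot("w4",["swatch_panel"]);s=monitor.read_state();print(s["finger_gap"]*88,s["ft_force"],s["t"])
i=dict(i);Rt=np.array(s["tool_rot"])
# express in tool frame: camera pose relative to tool; panel top plane fitted incl. pitch by corners later
np.save("pics/w4s.npy",dict(p=s["tool_pos"],R=Rt))
E
```

```text
[-48.31712201  26.95203151 110.92192016  31.84435312  59.72173377
 -44.9431359 ]
[-44.25731062  33.31370561 113.62452986  37.21966063  50.84964134
 -48.70260053]
59.567437556264025 29.975858330726624 [-1.01294814  0.1165449   3.30854002] 15.325
swatch_panel 0.81 [[240.0, 52.0], [398.0, 52.0], [398.0, 334.0], [240.0, 334.0]] 35731
59.601290826909235 [ 0.2953717  -0.60960827 -1.63922356] 17.3667
```

View pics/w4.png

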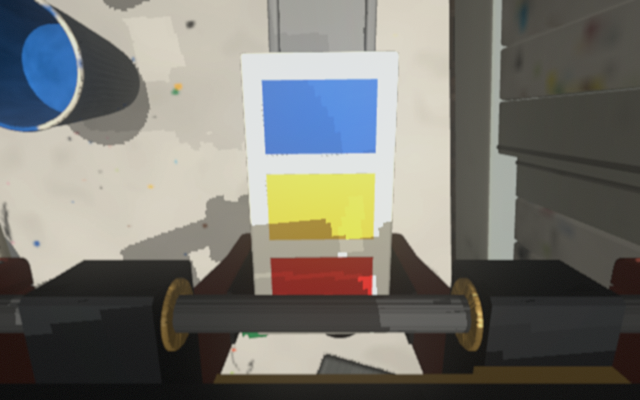

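Run:
```python
from fit import *
i=np.load("pics/w4.npy",allow_pickle=True).item();s=np.load("pics/w4s.npy",allow_pickle=True).item()
m=cv2.imread("pics/w4_swatch_panel_0.png",0)>0
for r in (60,100,150,200,230): c=np.nonzero(m[r])[0];print(r,c.min(),c.max()+1)
q=lambda x,y,z:s["p"]+s["R"]@[x,y,z]
for pit in(-4,-2,0,2,4):
    a=np.radians(pit);f=lambda u,y:q(u*np.cos(a)+3*np.sin(a)*0,y,-5-u*np.sin(a))
    uv=proj(i,[f(89.5,-30),f(89.5,30),f(30,-30),f(30,30)]);print(pit,uv.round(1).tolist())
    sl_=lambda a,b,r:a[0]+(b[0]-a[0])*(r-a[1])/(b[1]-a[1])
    print([ (round(sl_(uv[0],uv[2],r),1),round(sl_(uv[1],uv[3],r),1)) for r in(60,150,230)])
```

```text
60 240 399
100 243 397
150 247 395
200 249 393
230 251 391
-4 [[242.8, 55.0], [396.1, 55.2], [248.2, 204.9], [390.8, 204.9]]
[(np.float64(243.0), np.float64(396.0)), (np.float64(246.2), np.float64(392.8)), (np.float64(249.1), np.float64(389.9))]
-2 [[241.0, 53.1], [397.9, 53.3], [247.7, 205.3], [391.3, 205.4]]
[(np.float64(241.3), np.float64(397.6)), (np.float64(245.3), np.float64(393.7)), (np.float64(248.8), np.float64(390.3))]
0 [[239.1, 51.5], [399.6, 51.6], [247.2, 205.9], [391.8, 206.0]]
[(np.float64(239.6), np.float64(399.2)), (np.float64(244.3), np.float64(394.7)), (np.float64(248.4), np.float64(390.6))]
2 [[237.2, 50.0], [401.5, 50.2], [246.7, 206.6], [392.3, 206.6]]
[(np.float64(237.8), np.float64(400.9)), (np.float64(243.2), np.float64(395.6)), (np.float64(248.1), np.float64(390.9))]
4 [[235.2, 48.9], [403.4, 49.1], [246.1, 207.3], [392.8, 207.4]]
[(np.float64(236.0), np.float64(402.7)), (np.float64(242.2), np.float64(396.7)), (np.float64(247.7), np.float64(391.3))]
```

Run:
```python
from fit import *
R=RS(K[2]); n=-R[:,2]; f=lambda:np.array(monitor.read_state()["ft_force"])
def rep(t): 
    s=monitor.read_state();d=R.T@(np.array(s["tool_pos"])-sw(0,0,0));print(t,"slope x,y,z",d.round(2),"F tool",(R.T@s["ft_force"]).round(2),round(s["t"],2))
env.movep(sw(36.5,0,90),R);env.movel(sw(36.5,0,20),v=80);env.movel(sw(36.5,0,7),v=25);env.hold(.2);rep("pre")
print(env.movel(sw(36.5,0,-3),v=12,force_limit=4));rep("face")
s=monitor.read_state();p=np.array(s["tool_pos"])+.4*n
env.movel(p,v=10);env.hold(.1);rep("off")
print(env.movel(p-R[:,0]*13,v=12,force_limit=4));rep("lip")
im,i=shot("w5",["swatch_panel","stand_rest"])
t=read_camera("top");save(t,"t5")
sc=read_camera("scene");save(cv2.resize(sc[190:290,320:420],(400,400),interpolation=cv2.INTER_CUBIC),"s5")
o=np.zeros((400,800,3),np.uint8);o[:250,:400]=cv2.resize(im,(400,250));o[:,400:]=cv2.resize(sc[195:275,310:390],(400,400),interpolation=cv2.INTER_CUBIC);save(o,"c5")
```

```text
pre slope x,y,z [36.48  0.09 -7.1 ] F tool [ 0.09 -1.12 -0.06] 20.51
True
face slope x,y,z [36.49  0.05 -2.52] F tool [ 1.   -0.15 -4.92] 21.01
off slope x,y,z [36.49 -0.06 -2.77] F tool [-0.13  0.19  0.25] 21.36
True
lip slope x,y,z [ 2.802e+01 -1.000e-02 -2.730e+00] F tool [ 3.59  2.26 -0.72] 22.1
swatch_panel 0.56 [[240.0, 52.0], [398.0, 52.0], [398.0, 334.0], [240.0, 334.0]] 35403
stand_rest 0.72 [[289.70001220703125, 335.1000061035156], [350.0, 333.70001220703125], [350.29998779296875, 349.8999938964844], [290.0, 351.29998779296875]] 981
```

View pics/c5.png

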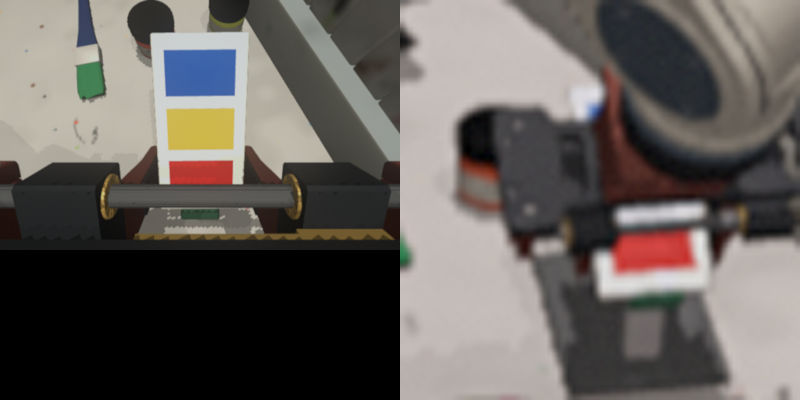

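The panel is held patches up on the slope. The lip shows at wrist columns 289–350 (centre 320) and the panel spans 240–398 (centre 319), so it is centred, and the lip has been felt. Next I press it flat, release and back off.

Run:
```python
from fit import *
R=RS(K[2]); n=-R[:,2]
def rep(t): 
    s=monitor.read_state();d=R.T@(np.array(s["tool_pos"])-sw(0,0,0));print(t,"slope x,y,z",d.round(2),"F tool",(R.T@s["ft_force"]).round(2),round(s["t"],2))
p=np.array(monitor.read_state()["tool_pos"])
print(env.movel(p-n*4,v=10,force_limit=8));env.hold(.3);rep("press")
gripper_to(1.0);env.hold(.2);rep("open")
p=np.array(monitor.read_state()["tool_pos"])
env.movel(p+n*40,v=60);env.movel(p+n*110,v=150)
im,i=shot("w6",["swatch_panel","stand_rest"]);np.save("pics/w6s.npy",monitor.read_state()["tool_pos"])
top=read_camera("top");sc=read_camera("scene")
o=np.zeros((600,800,3),np.uint8);o[:250,:400]=cv2.resize(im,(400,250));o[:,400:][:400]=cv2.resize(sc[195:275,310:390],(400,400),interpolation=cv2.INTER_CUBIC);o[300:,:400]=cv2.resize(top[165:240,340:440],(400,300),interpolation=cv2.INTER_CUBIC);save(o,"c6")
m=cv2.imread("pics/w6_swatch_panel_0.png",0)>0
pm=lambda q:np.array([sw(q[0]+u*np.cos(np.radians(q[2]))-v*np.sin(np.radians(q[2])),q[1]+v*np.cos(np.radians(q[2]))+u*np.sin(np.radians(q[2])),7.5) for u in(-60,60) for v in(-30,30)])
print("panel on slope x,y,yaw",fit(i,m,pm,[58,0,0]))
```

```text
True
press slope x,y,z [28.05 -0.14 -2.54] F tool [ 0.73 -0.69 -6.12] 22.86
open slope x,y,z [ 2.822e+01 -1.000e-02 -2.350e+00] F tool [-1.18  0.58 -0.31] 23.69
swatch_panel 0.92 [[277.0, 81.0], [364.0, 81.0], [364.0, 248.0], [277.0, 248.0]] 13927
stand_rest 0.64 [[303.0, 249.0], [339.0, 249.0], [339.0, 258.0], [303.0, 258.0]] 344
panel on slope x,y,yaw (array([58.22867082, -0.18752164,  0.68816188]), np.float64(0.9851583501483943))
```

View pics/c6.png

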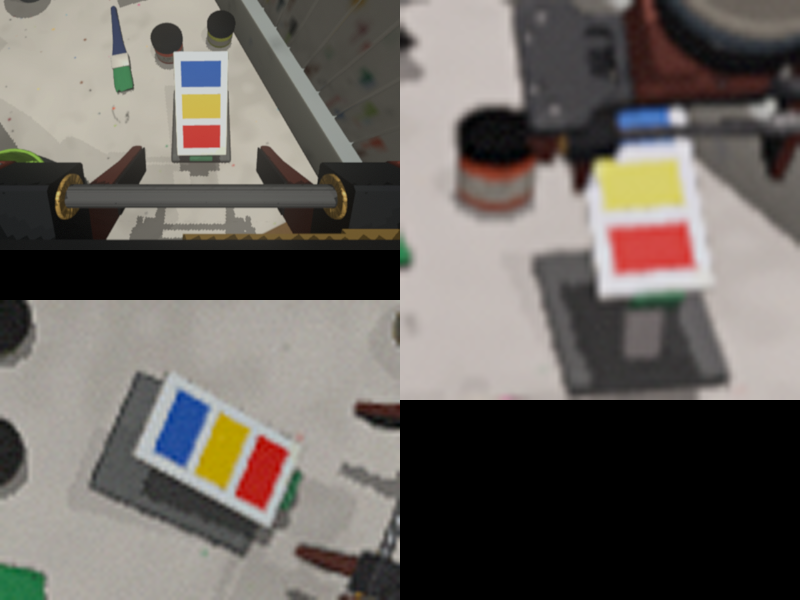

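Released: the panel lies patches up on the slope. In the wrist view its lower edge ends at row 248 and the lip spans rows 249–258, its full thickness, so there is no gap. The panel is centred within about 1 mm and 1°, and the jars and brush have not moved.

Run:
```python
from rig import *
print(job.job_done(),monitor.read_state()["t"])
```

```text
the job is handed in; nothing more can be done
the job is handed in; nothing more can be done
```

The job is handed in: the swatch panel was slid about 49 mm out past the tray's open end, gripped there, and laid patches up on the stand's spine, centred and against the lip; the jars and brush were not moved.

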